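# Rivet down the display panel

### The arm

A 7-joint arm with a two-finger parallel gripper is mounted at the origin on a cart in front of the work surface, level with it; the furniture and walls round the work are solid. World frame = base frame: x ahead of the robot, y to its left, z up, the work surface at z = 0. Lengths are in m, angles in rad, forces in N, time in s.
With the tool pointing down it reaches from about 0.425 to 0.925 m from the base axis. Payload 6.8 kg.
Tool frame: the origin (TCP) lies on the centre line of the jaws, within the pads' length; the fingertips stand 8 mm ahead of it and the grasp point (between the pads) lies 11 mm behind it (bot.tips_ahead is the distance from the TCP to the fingertips, in m); z points along the fingers, y is the line along which they close (so a half turn about z gives the same grasp; the last joint's range is limited). The gripper opens to 85 mm and grips with 20 to 120 N. Pads are 22 mm wide; open, the fingers measure 114 mm over their backs; the gripper's body (76 mm by 85 mm) begins 54 mm behind the grasp point. The pads swing forward as they close: fully open they stand 13 mm farther back than shut.
Start: joints at [1.016, 0.477, 0.022, 1.555, -0.011, 1.109, -0.083], TCP at [0.292, -0.609, 0.239] pointing down, gripper open.
Joint ranges: [-2.96, 2.96], [-0.34, 2.1], [-1.41, 1.46], [0.24, 2.44], [-1.37, 4.51], [0.17, 1.92], [-2.96, 2.96]. Speed limits (rad/s): [2.39, 2.39, 3.14, 3.14, 3.14, 3.14, 3.14].

### API

Orientations are given as a unit quaternion [w, x, y, z].
In Python, from station import bot gives the robot as it stands.
- The arm moves only by the tool send_rows, never from a script. Its argument "deltas" is text: rows parted by semicolons, each of 4 numbers parted by spaces: the shift along the tool's x, y, z in m, then the turn about the tool's z in degrees. In form: x y z spin; .... A call has 1 to 5 rows; each row is the pose to reach, as a shift and turn from the pose commanded when the call began, along the tool's axes at that moment; what a row does not reach only later rows make up. A row lasts 1/10 s, in which the tool goes at most 50 mm and 8.59 degrees, less where a joint would pass 70% of its speed; a pose out of reach is approached as far as the arm can. A call with a gripper value outside its range is refused whole. "claw" is the opening, from 0 (shut) to 1 (fully open), set as the call begins (left out, the last holds). The fingers move at their own pace and stop on an object; "force" is the grip in N (left out, the last holds). Time passes only in rows, so rows that repeat a pose let the fingers close. It gives the time, the measured TCP pose, the force, the opening and the grip force at its end, in the units of the state.
- bot.get_obs(): the state, without advancing time (a new reading comes with each control period).
- bot.read_camera(name): name is "scene" or "side" or "wrist"; returns a dict with "img" (384x512x3 uint8, red, green, blue), "depth" (384x512 float32, m along the optical axis (not along the pixel's ray), 0 where there is no reading), "fx", "fy", "cx", "cy" (pixels), "camera_from_world" (4x4, takes a point from world to camera coordinates). Camera axes: x right, y up, looking along -z (the intrinsics and any distortion apply to the point x, -y, -z); pixel columns grow to the right and rows downward; lengths in m; the calibration is good to about 2 mm. The wrist camera is an equidistant fisheye: a pixel r from the principal point sees the ray r / f radians off the axis. A picture is of the moment at which its call begins.
- bot.hand_in(): hands the job in; it is judged then, once.
Trained networks look in a picture, given as the dict that the camera call returned (one of the last four; its "shot" number tells which), for a name from the list of things; names that differ only in an ending like _2 or _b are one class to them, and where a whole thing is asked for, a point or a joint stands for the part that bears it (a point fixed in the world has none). Each returns a list of dicts, best first, with "confidence" (0 to 1); they miss things now and then, are a little off and sometimes report something else, mostly with a low value. They report only what shows in the picture. A call takes as long as a camera call.
- bot.masks_of(picture, query): "mask" (384x512 bool, what is visible of it).
- bot.landmark_of(picture, query): "xyz" ([x, y, z] in m, in world coordinates, good to about 4 mm: a listed point, or the origin of a listed thing).
The state is a dict: "t": time; "q": joint angles; "joint_vel": joint speeds; "joint_torque": joint torques, N m; "eef_pos": TCP position; "tool_rot": TCP orientation; "contact_force": force on the tool from outside, world axes, zero at the start; "torque": the same for the moment, N m; "gripper_width": opening from 0.0 (shut) to 1.0 (fully open); "grasp_force": force on a finger pad.
Only numpy, scipy, OpenCV 4.12 (cv2) and the standard library are available. Lean on these libraries where they do the work, as an engineer would, in place of code of your own. Each camera call takes 0.05 s, during which the arm holds its last target. There are 200 camera calls.

### The job

The top panel of the counter display is riveted at one end only; fasten the other end with the rivet from the wooden block that fits its empty hole. Holding the rivet by its collar, gently press it in until the collar sits fully down on the boss while its centre pin still stands up, then let go and push the pin home until its cap lies flush on the collar, pressing no harder than that takes since the plastic cap cracks. Leave the other rivet, the two candle tins and the egg cup where they are.

Things in the scene. Friction and masses are not known exactly. Their poses are not given: they have to be found in the camera images.
- hole (a point): mouth of the empty hole: on its axis, at the top of the round boss round it (25 mm across, 10 mm high; mouth 52.5 mm above the table when unloaded; it sinks with the panel). Hole 13.5 mm in diameter, 16 mm through boss and panel into an empty frame. Two hidden spring catches grip the shank, so the rivet does not drop home but needs a push of up to about 8 N. z up; x, y as the display's.
- display: counter display: wooden frame 144 x 80 mm (x, y), 42 mm high, fixed, any yaw; its white panel, 128 x 64 mm, lies on springs: it sinks up to 15 mm under a firm push and comes back, and how readily it gives differs a lot from one display to the next. Two bosses 46 mm from its middle: at -x one with a grey rivet already home (top 65 mm above the table), at +x the empty hole. Origin under its middle.
- caddy: low wooden block 70 x 140 mm (x, y), 8 mm thick, fixed to the table, with two round upright sockets (27 mm outside diameter, top 32 mm above the table) at y = +37 and -37 mm, in which the two spare rivets stand loosely. Origin on the table under its middle.
- rivet: smaller spare grey push rivet, the one that fits: round collar 32 mm across, 10 mm thick; below it a shank 12 mm in diameter, 22 mm long, its last 7 mm tapering to 6.6 mm; a capped centre pin stands up out of the collar's top. 40 g. Stands upright in a socket of the block, collar on the rim. Origin on its axis at the collar's underside, z up. Grip the collar by its rim, not the pin.
- rivet_pin: sliding centre pin of the smaller rivet, 9 mm thick, with a round cap 16 mm across and 2.5 mm thick. Origin in the middle of the cap's top, z up. All the way out it is 20.5 mm above the rivet's origin, at the start 18.5 to 20.5; home, cap flush on the collar (its stop), 12.5. It slides against a stiff friction of about 12.5 N and stays where it is left. More than 17 N on it cracks the cap.
- big_rivet: the larger spare rivet, to be left alone: collar 42 mm, shank 17 mm in diameter, otherwise alike. Its place in the block may be either socket.
- candle_tin_0: brass candle tin, 50 mm in diameter, 28 mm high, bystander. Origin under its middle.
- candle_tin_1: second brass candle tin, the same, bystander.
- egg_cup: egg in a glass cup, 42 mm in diameter, 58 mm high, bystander. Origin under its middle.

How it is judged:
By the outcome, as a careful person would: the job done as asked, in the order asked, and still so for the second after the job is handed in, with the robot touching nothing.
It also fails if it takes over 54 s, if anything falls off the work surface, if the arm or the gripper's body presses on something with over 40 N, if the wrist force passes 120 N, or if a joint passes its speed limit or range.

## Working session

There is one attempt and no reset: what is moved stays moved. The work goes in short steps, Python scripts to look and compute and a tool call to move; the robot and the scene stay as the last step left them, time stands still between calls to the robot, and variables do not carry over. Pictures are saved under pics/ and viewed, at most 10 in all, crops included, and the job is handed in when it is done.

Besides the shell and the picture viewer there is one more tool, called after "Request:" as name(argument=value, ...) on one line, values as JSON. send_rows: Moves the arm, as the interface text tells. Its arguments: {"type":"object","properties":{"deltas":{"type":"string"},"claw":{"type":"number"},"force":{"type":"number"}},"required":["deltas"]}

```bash
mkdir -p pics; ls; cat > h.py <<'E'
from station import bot
import numpy as np, cv2
def look(cam,qs=(),save=None):
    p=bot.read_camera(cam)
    if save: cv2.imwrite('pics/'+save,p['img'][:,:,::-1])
    for q in qs:
        for d in bot.landmark_of(p,q)[:3]: print(cam,q,np.round(d['xyz'],4),round(d['confidence'],2))
    return p
E
python3 - <<'E'
from h import *
a=look('scene',['hole','display','caddy','rivet','rivet_pin','big_rivet','candle_tin_0','egg_cup'],'s1.png')
b=look('side',['hole','display','caddy','rivet','rivet_pin','big_rivet','candle_tin_0','egg_cup'],'d1.png')
cv2.imwrite('pics/both.png',cv2.resize(np.vstack([a['img'],b['img']])[:,:,::-1],None,fx=.78,fy=.78))
o=bot.get_obs();print({k:np.round(v,3) for k,v in o.items()})
E
```

```text
pics
scene hole [ 0.5304 -0.0098  0.0536] 0.58
scene display [ 0.5007 -0.0471  0.0043] 0.86
scene display [ 0.4855  0.2836 -0.0012] 0.24
scene caddy [0.489  0.2835 0.0012] 0.76
scene rivet [0.4761 0.2544 0.033 ] 0.47
scene rivet [0.4878 0.2827 0.0034] 0.27
scene rivet_pin [ 0.5013 -0.0459  0.0036] 0.54
scene rivet_pin [0.4878 0.2853 0.0029] 0.21
scene candle_tin_0 [0.3782 0.0741 0.0015] 0.74
scene candle_tin_0 [ 3.891e-01 -2.052e-01 -2.000e-04] 0.71
scene egg_cup [ 0.6184 -0.0878 -0.0051] 0.84
side display [ 0.4951 -0.0445 -0.0006] 0.89
side caddy [ 0.4857  0.2857 -0.0023] 0.61
side caddy [0.4971 0.3229 0.0321] 0.22
side rivet [ 0.5328 -0.0104  0.0522] 0.56
side rivet [0.4743 0.2516 0.0272] 0.47
side rivet_pin [ 0.4945 -0.0451  0.0013] 0.61
side rivet_pin [0.4765 0.2537 0.0521] 0.45
side big_rivet [ 0.5323 -0.0073  0.05  ] 0.54
side big_rivet [0.4957 0.3208 0.0323] 0.5
side candle_tin_0 [0.3809 0.0831 0.0012] 0.65
side candle_tin_0 [ 3.846e-01 -2.067e-01  2.000e-04] 0.56
side egg_cup [ 0.6143 -0.088  -0.002 ] 0.63
{'t': np.float64(0.9), 'q': array([ 1.016,  0.477,  0.022,  1.555, -0.012,  1.109, -0.083]), 'joint_vel': array([ 0.   ,  0.   , -0.   , -0.001,  0.   , -0.001, -0.001]), 'joint_torque': array([ 1.0000e-03, -5.9631e+01,  1.6070e+00, -2.8155e+01,  1.3000e-02,
        2.0000e-03, -0.0000e+00]), 'eef_pos': array([ 0.292, -0.609,  0.239]), 'tool_rot': array([0.   , 0.975, 0.222, 0.   ]), 'contact_force': array([ 0.692, -0.325, -0.449]), 'torque': array([-0.046,  0.017,  0.   ]), 'grasp_force': np.float64(0.0), 'gripper_width': np.float64(0.998)}
```

View pics/both.png

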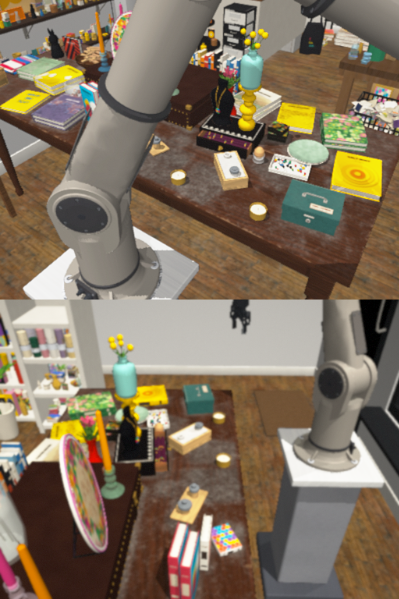

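Request:
send_rows(deltas="0.407 -0.413 0 0; 0.407 -0.413 0 0; 0.407 -0.413 0 0; 0.407 -0.413 0 0; 0.407 -0.413 0 0")

```text
t: 1.4
eef_pos: [0.3734, -0.3705, 0.2396]
tool_rot: [0.0, 0.975, 0.221, 0.0]
contact_force: [1.5, -1.0, 0.3]
gripper_width: 1.002
grasp_force: 0.0
```

Request:
send_rows(deltas="0.231 -0.233 0 0; 0.231 -0.233 0 0; 0.231 -0.233 0 0; 0.231 -0.233 0 0; 0.231 -0.233 0 0")

```text
t: 1.9
eef_pos: [0.4554, -0.1343, 0.2398]
tool_rot: [0.0, 0.975, 0.221, 0.0]
contact_force: [1.5, -0.2, -0.4]
gripper_width: 1.001
grasp_force: 0.0
```

Request:
send_rows(deltas="0.055 -0.056 0 0; 0.055 -0.056 0 0; 0.055 -0.056 0 0")

```text
t: 2.2
eef_pos: [0.4818, -0.0569, 0.2398]
tool_rot: [-0.001, 0.974, 0.225, 0.001]
contact_force: [-0.1, -0.6, -0.3]
gripper_width: 0.999
grasp_force: 0.0
```

```bash
python3 - <<'E'
from h import *
p=look('wrist',['hole','display','rivet','egg_cup','candle_tin_0'],'w1.png')
print(np.linalg.inv(p['camera_from_world']).round(3),p['fx'],p['cx'],p['cy'])
E
```

```text
wrist hole [ 0.5278 -0.0144  0.0543] 0.58
wrist display [ 0.4971 -0.0499  0.0016] 0.7
wrist rivet [0.4725 0.2494 0.0353] 0.66
wrist egg_cup [ 0.6198 -0.0928 -0.    ] 0.7
wrist candle_tin_0 [3.772e-01 7.800e-02 3.000e-04] 0.77
wrist candle_tin_0 [ 0.3848 -0.2076  0.002 ] 0.6
[[ 0.439  0.868  0.231  0.54 ]
 [-0.898  0.425  0.113 -0.028]
 [-0.    -0.257  0.966  0.375]
 [ 0.     0.     0.     1.   ]] 297.3186396354542 257.1277569246105 190.70962916755093
```

View pics/w1.png

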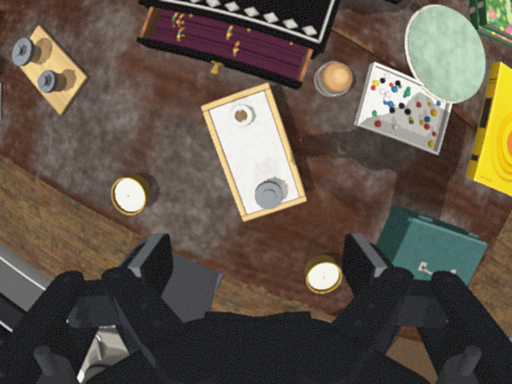

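```bash
cat >> h.py <<'E'
def cloud(p):
    v,u=np.mgrid[0:384,0:512].astype(float); d=p['depth']
    x=(u-p['cx'])/p['fx'];y=(v-p['cy'])/p['fy'];r=np.hypot(x,y)+1e-9
    s=np.tan(np.minimum(r,1.4))/r
    c=np.stack([x*s*d,-y*s*d,-d],-1); T=np.linalg.inv(p['camera_from_world'])
    w=c@T[:3,:3].T+T[:3,3]; w[d<=0]=np.nan; return w
def ray(p,u,v,z):
    x=(u-p['cx'])/p['fx'];y=(v-p['cy'])/p['fy'];r=np.hypot(x,y)+1e-9
    T=np.linalg.inv(p['camera_from_world'])
    d=T[:3,:3]@np.array([np.sin(r)*x/r,-np.sin(r)*y/r,-np.cos(r)]);o=T[:3,3]
    return (o+d*(z-o[2])/d[2]).round(4)
E
python3 - <<'E'
from h import *
p=look('wrist'); w=cloud(p); np.save('w1.npy',w)
print('boss',ray(p,241,115,.0525),'home',ray(p,268,193,.065),'small',ray(p,48,79,.0525),'big',ray(p,26,48,.0525))
g=p['img'][85:145,205:275]; cv2.imwrite('pics/c.png',cv2.resize(g[:,:,::-1],None,fx=7,fy=7,interpolation=2))
h=np.array([.53,-.012]); r=np.hypot(w[...,0]-h[0],w[...,1]-h[1]); a=np.degrees(np.arctan2(w[...,1]-h[1],w[...,0]-h[0]))
for r0 in (.03,.05,.07,.09,.12,.15):
  print(r0,[int(1000*np.nanmax(np.where((abs(r-r0-.01)<.011)&(abs((a-t+180)%360-180)<15),w[...,2],-1))) for t in range(-180,180,30)])
print(bot.tips_ahead)
E
```

```text
boss [ 0.5295 -0.0207  0.0525] home [ 0.4668 -0.0827  0.065 ] small [0.4797 0.2311 0.0525] big [0.5069 0.2928 0.0525]
0.03 [318, 335, 334, 44, 44, 44, 52, 25, 42, 44, 44, 43]
0.05 [338, 336, 335, 44, 2, 53, 53, 53, 52, 2, 2, 311]
0.07 [338, 313, 337, 317, 2, 52, 28, 51, 53, 2, 3, 314]
0.09 [301, 66, 335, 338, 51, 61, 64, 64, 53, 2, 2, 2]
0.12 [2, 43, 42, 306, 56, 64, 63, 63, 65, 53, 2, 2]
0.15 [2, 2, 2, 2, 17, 61, 64, -1000, 61, 53, 2, 28]
0.008
```

View pics/c.png

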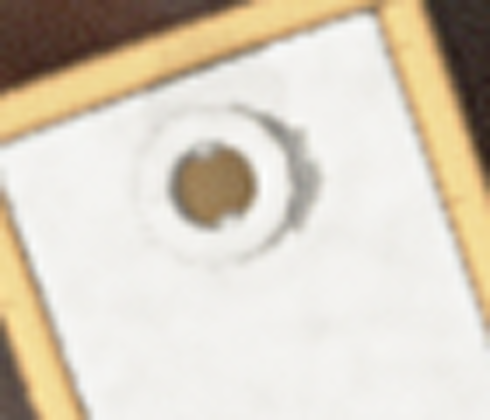

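```bash
python3 - <<'E'
from h import *
p=look('wrist'); w=np.load('w1.npy')
print(ray(p,235.4,111.4,.0525)); print(ray(p,235.4,111.4,.0425))
for u,v in [(228,111),(243,112),(25,49),(48,79)]: print(u,v,w[v,u].round(4),ray(p,u,v,w[v,u,2]))
for q in ('rivet','big_rivet','hole','egg_cup'):
  m=bot.masks_of(p,q)
  for d in m[:2]:
    if d['mask'].any(): v,u=np.nonzero(d['mask']); print(q,round(d['confidence'],2),u.mean().round(1),v.mean().round(1),u.min(),u.max(),v.min(),v.max(),np.nanmedian(w[d['mask']],0).round(4))
E
```

```text
[ 0.5305 -0.0134  0.0525]
[ 0.5303 -0.0127  0.0425]
228 111 [ 0.5275 -0.0062  0.0523] [ 0.5276 -0.006   0.0523]
243 112 [ 0.5333 -0.0212  0.0514] [ 0.5334 -0.021   0.0514]
25 49 [0.5041 0.3043 0.0425] [0.5041 0.3046 0.0425]
48 79 [0.4777 0.2398 0.042 ] [0.4777 0.2401 0.042 ]
rivet 0.71 43.4 80.7 33 53 70 91 [0.4737 0.246  0.042 ]
big_rivet 0.84 19.6 51.7 9 31 38 65 [0.4979 0.3153 0.0418]
hole 0.56 249.8 149.0 205 293 87 209 [ 0.4987 -0.0452  0.0429]
egg_cup 0.97 327.9 73.2 309 346 56 90 [ 0.6142 -0.0858  0.0478]
```

Request:
send_rows(deltas="0.127 -0.280 0 -47; 0.127 -0.280 0 -47; 0.127 -0.280 0 -47; 0.127 -0.280 0 -47; 0.127 -0.280 0 -47")

```text
t: 3.3
eef_pos: [0.475, 0.1898, 0.2396]
tool_rot: [0.0, 0.825, 0.566, 0.0]
contact_force: [1.6, -0.4, 0.4]
gripper_width: 1.001
grasp_force: 0.0
```

```bash
python3 - <<'E'
from h import *
o=bot.get_obs();print(o['eef_pos'].round(4),o['tool_rot'],o['q'].round(2))
v=o['tool_rot'];a=2*np.arctan2(v[2],v[1]);t=np.array([.474,.25])-o['eef_pos'][:2]
print(np.degrees(a),t@[np.cos(a),np.sin(a)],t@[np.sin(a),-np.cos(a)])
E
```

```text
[0.475  0.1898 0.2396] [2.10791665e-04 8.24681637e-01 5.65597069e-01 3.30359075e-04] [-0.01  0.26 -0.57  1.91  0.16  1.02 -1.02]
68.8875322876589 0.055828222779094966 -0.02262040872495571
```

Request:
send_rows(deltas="0.048 -0.021 0.05 -4; 0.048 -0.021 0.09 -4; 0.048 -0.021 0.09 -4; 0.048 -0.021 0.09 -4")

```text
t: 3.7
eef_pos: [0.4722, 0.2397, 0.1481]
tool_rot: [-0.0, 0.806, 0.592, -0.002]
contact_force: [-0.4, -1.0, 0.6]
gripper_width: 1.002
grasp_force: 0.0
```

```bash
cat >> h.py <<'E'
def rel(x,y):
    o=bot.get_obs(); v=o['tool_rot'];a=2*np.arctan2(v[2],v[1]);t=np.array([x,y])-o['eef_pos'][:2]
    print('tcp',o['eef_pos'].round(4),'yaw',np.degrees(a).round(2),'tool dx,dy',(t@[np.cos(a),np.sin(a)]).round(4),(t@[np.sin(a),-np.cos(a)]).round(4))
E
python3 - <<'E'
from h import *
p=look('wrist',['rivet','rivet_pin','big_rivet'],'w2.png'); w=cloud(p)
for q in ('rivet','big_rivet','rivet_pin'):
  for d in bot.masks_of(p,q)[:2]:
    m=d['mask']; k=w[m]; s=k[abs(k[:,2]-.042)<.0025]
    print(q,round(d['confidence'],2),len(s), np.nanmax(k[:,2]).round(4))
    if len(s)>10:
      c,r=cv2.minEnclosingCircle(s[:,:2].astype(np.float32)*1000); print(np.round(c,1),round(r,1))
rel(.474,.25)
E
```

```text
wrist rivet [0.4734 0.25   0.0347] 0.63
wrist rivet_pin [0.4702 0.2529 0.0512] 0.82
wrist big_rivet [0.4955 0.3241 0.0369] 0.95
rivet 0.86 802 0.0542
[473.1 252. ] 15.9
rivet_pin 0.74 9 0.0542
tcp [0.4742 0.24   0.1507] yaw 72.48 tool dx,dy 0.0095 -0.0032
```

View pics/w2.png

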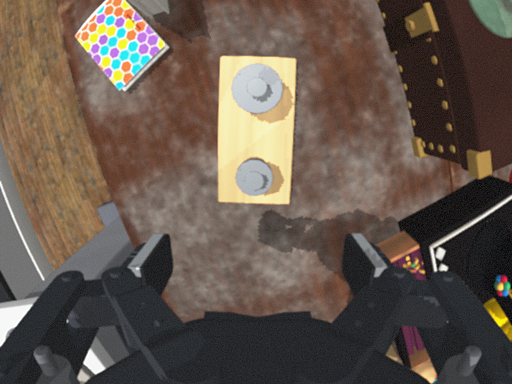

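Request:
send_rows(deltas="0.011 -0.0045 0.05 0; 0.011 -0.0045 0.09 0; 0.011 -0.0045 0.105 0; 0.011 -0.0045 0.118 0; 0.011 -0.0045 0.118 0")

```text
t: 4.55
eef_pos: [0.4722, 0.2519, 0.0309]
tool_rot: [0.0, 0.806, 0.592, -0.001]
contact_force: [-0.3, -0.2, -0.2]
gripper_width: 1.0
grasp_force: 0.0
```

```bash
python3 - <<'E'
from h import *
p=look('wrist',[],'w3.png'); w=cloud(p)
for d in bot.masks_of(p,'rivet')[:1]:
    k=w[d['mask']]; s=k[abs(k[:,2]-.042)<.0025]
    c,r=cv2.minEnclosingCircle(s[:,:2].astype(np.float32)*1000); print(d['confidence'],np.round(c,1),round(r,1))
rel(.4731,.252)
E
```

```text
0.55 [472.9 252.2] 16.0
tcp [0.4731 0.2526 0.0325] yaw 72.55 tool dx,dy -0.0006 0.0002
```

View pics/w3.png

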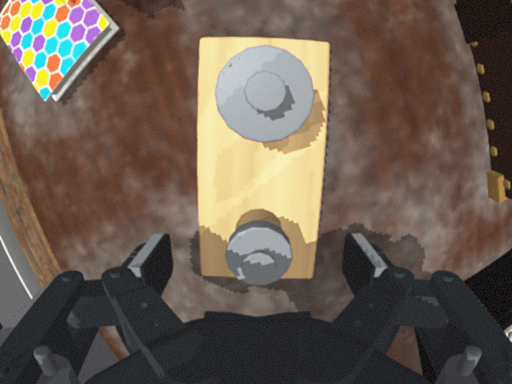

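Request:
send_rows(deltas="0 0 0 0; 0 0 0 0; 0 0 0 0; 0 0 0 0; 0 0 0 0", claw=0.1, force=45)

```text
t: 5.15
eef_pos: [0.4725, 0.2523, 0.032]
tool_rot: [0.0, 0.806, 0.592, 0.0]
contact_force: [-1.2, -1.8, 5.4]
gripper_width: 0.352
grasp_force: 43.9
```

Request:
send_rows(deltas="0 0 0 0; 0 0 0 0; 0 0 0 0")

```text
t: 5.45
eef_pos: [0.4725, 0.2523, 0.032]
tool_rot: [0.0, 0.806, 0.592, 0.0]
contact_force: [-2.0, -0.7, 7.2]
gripper_width: 0.346
grasp_force: 43.9
```

```bash
python3 - <<'E'
from h import *
p=look('wrist'); q=look('side')
c=q['img'][230:280,195:300]
cv2.imwrite('pics/w4.png',np.vstack([p['img'],cv2.resize(c,(512,244))])[:600,:,::-1])
rel(.4731,.252)
E
```

```text
tcp [0.4725 0.2523 0.032 ] yaw 72.57 tool dx,dy -0.0001 0.0007
```

View pics/w4.png

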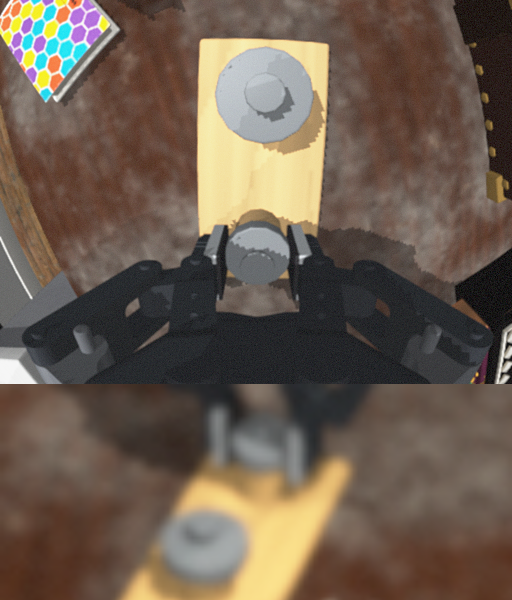

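Request:
send_rows(deltas="0 0 -0.01 0; 0 0 -0.03 0; 0 0 -0.07 0; 0 0 -0.12 0; 0 0 -0.128 0")

```text
t: 6.05
eef_pos: [0.4747, 0.2545, 0.1653]
tool_rot: [0.001, 0.806, 0.592, 0.005]
contact_force: [1.3, 2.0, 0.1]
gripper_width: 0.353
grasp_force: 44.6
```

Request:
send_rows(deltas="-0.235 0.135 0 25.5; -0.235 0.135 0 25.5; -0.235 0.135 0 25.5; -0.235 0.135 0 25.5; -0.235 0.135 0 25.5")

```text
t: 6.55
eef_pos: [0.526, 0.0062, 0.1597]
tool_rot: [0.0, 0.917, 0.399, 0.0]
contact_force: [-0.1, 0.9, 0.1]
gripper_width: 0.349
grasp_force: 44.6
```

```bash
python3 - <<'E'
from h import *
rel(.5305,-.0125)
E
```

```text
tcp [0.526  0.0062 0.1597] yaw 47.09 tool dx,dy -0.0106 0.016
```

Request:
send_rows(deltas="-0.045 0.016 0.045 0; -0.045 0.016 0.045 0; -0.045 0.016 0.045 0; -0.045 0.016 0.045 0")

```text
t: 6.95
eef_pos: [0.5076, -0.0343, 0.1148]
tool_rot: [-0.0, 0.917, 0.4, 0.001]
contact_force: [-0.2, 0.8, -0.6]
gripper_width: 0.349
grasp_force: 44.6
```

```bash
python3 - <<'E'
from h import *
p=look('wrist',['hole','rivet','rivet_pin'],'w5.png'); w=cloud(p); np.save('w5.npy',w)
rel(.5305,-.0125)
s=bot.read_camera('side')
for n,P in(('hole',[.5305,-.0125,.0525]),):
  T=p['camera_from_world']; c=T[:3,:3]@P+T[:3,3]; t=np.arctan2(np.hypot(c[0],c[1]),-c[2]); f=np.hypot(c[0],c[1]); print(p['cx']+p['fx']*t*c[0]/f,p['cy']-p['fy']*t*c[1]/f)
for d in bot.masks_of(p,'rivet')[:2]:
  v,u=np.nonzero(d['mask']);print(d['confidence'],u.mean(),v.mean(),u.min(),u.max(),v.min(),v.max())
o=bot.get_obs()['eef_pos'];T=s['camera_from_world'];c=T[:3,:3]@o+T[:3,3];u=s['cx']-s['fx']*c[0]/c[2];v=s['cy']+s['fy']*c[1]/c[2];print(u,v,-s['fy']/c[2])
u,v=int(u),int(v);C=cv2.resize(s['img'][v-25:v+35,u-55:u+55],(512,216),interpolation=cv2.INTER_CUBIC)
cv2.imwrite('pics/w5.png',np.vstack([p['img'],C])[:,:,::-1])
E
```

```text
wrist hole [ 0.5296 -0.0108  0.0582] 0.71
wrist rivet [ 0.5076 -0.0373  0.1158] 0.79
wrist rivet_pin [ 0.5083 -0.035   0.1334] 0.77
tcp [ 0.5083 -0.034   0.1153] yaw 47.22 tool dx,dy 0.0309 0.0018
260.3683896911412 163.68138036640502
0.75 257.0903522205207 252.29555895865238 226 288 221 284
239.09213629310162 151.91464781889218 357.3742598260367
```

View pics/w5.png

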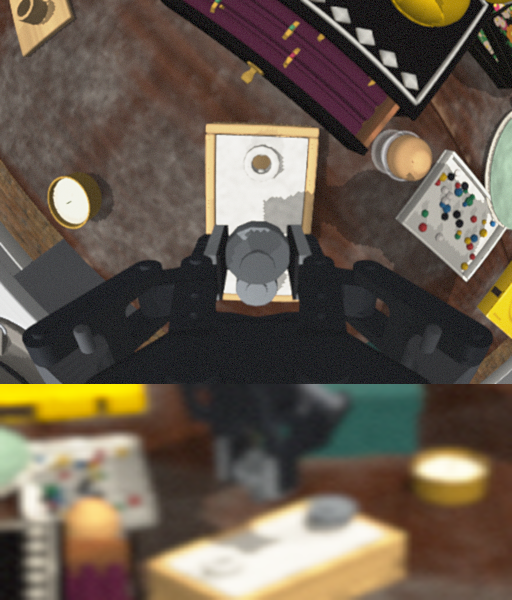

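```bash
python3 - <<'E'
from h import *
p=look('wrist'); w=cloud(p)
g=cv2.cvtColor(p['img'],cv2.COLOR_RGB2HSV)[140:185,240:285]
m=((g[...,1]>60)).astype(np.uint8); n,l,s,c=cv2.connectedComponentsWithStats(m)
for i in range(1,n):
  if s[i,4]>20: print(s[i],c[i]+[240,140],ray(p,*(c[i]+[240,140]),.0475))
# boss top ring from depth
b=w[140:185,240:285].reshape(-1,3); b=b[abs(b[:,2]-.0525)<.003]; cc,r=cv2.minEnclosingCircle(b[:,:2].astype(np.float32)*1000);print('boss',len(b),np.round(cc,1),r,np.median(b[:,2]))
d=bot.masks_of(p,'rivet')[0]['mask']; k=w[d]; print(np.nanpercentile(k[:,2],[1,5,20,50,80,95,99]).round(4))
z=np.nanmedian(k[:,2]); s=k[abs(k[:,2]-z)<.002]; cc,r=cv2.minEnclosingCircle(s[:,:2].astype(np.float32)*1000); print('collar',np.round(cc,1),r,len(s))
rel(*(np.array(cc)/1000))
h=[cc[0]]
E
```

```text
[ 12  15  18  14 195] [260.16410256 161.74871795] [ 0.531  -0.0124  0.0475]
boss 718 [531.4 -12.8] 12.4301176071167 0.05241804571759319
[0.1168 0.1201 0.1245 0.1253 0.1348 0.1357 0.1362]
collar [507.7 -34.3] 16.073213577270508 2127
tcp [ 0.5075 -0.0352  0.1147] yaw 47.13 tool dx,dy 0.0008 -0.0005
```

Request:
send_rows(deltas="0.032 0.0026 0.0 0; 0.032 0.0026 0.015 0; 0.032 0.0026 0.033 0; 0.032 0.0026 0.035 0; 0.032 0.0026 0.035 0")

```text
t: 7.85
eef_pos: [0.5305, -0.014, 0.0791]
tool_rot: [-0.0, 0.917, 0.399, -0.001]
contact_force: [-0.2, -0.5, -1.0]
gripper_width: 0.351
grasp_force: 44.6
```

```bash
python3 - <<'E'
from h import *
p=look('wrist'); w=cloud(p)
d=bot.masks_of(p,'rivet')[0]['mask']; k=w[d];k=k[k[:,2]<.11]
z=np.nanmedian(k[:,2]); s=k[abs(k[:,2]-z)<.002]; cc,r=cv2.minEnclosingCircle(s[:,:2].astype(np.float32)*1000); print('collar',np.round(cc,1),r,len(s),z)
rel(.5313,-.0127); print(bot.get_obs()['contact_force'])
E
```

```text
collar [530.2 -13.9] 16.016937255859375 2105 0.08944920536635252
tcp [ 0.5313 -0.0141  0.08  ] yaw 47.06 tool dx,dy 0.001 -0.0009
[ 0.5008727   0.33671425 -0.49476857]
```

Request:
send_rows(deltas="0.0013 0 0.002 0; 0.0013 0 0.005 0; 0.0013 0 0.008 0; 0.0013 0 0.011 0; 0.0013 0 0.013 0")

```text
t: 8.45
eef_pos: [0.5316, -0.0132, 0.066]
tool_rot: [-0.0, 0.917, 0.399, -0.0]
contact_force: [0.0, -0.3, -0.6]
gripper_width: 0.351
grasp_force: 44.6
```

Request:
send_rows(deltas="0 0 0.002 0; 0 0 0.004 0; 0 0 0.006 0; 0 0 0.007 0; 0 0 0.007 0")

```text
t: 8.95
eef_pos: [0.5317, -0.0132, 0.0592]
tool_rot: [-0.0, 0.917, 0.399, -0.0]
contact_force: [-0.3, -0.2, -1.5]
gripper_width: 0.353
grasp_force: 44.6
```

Request:
send_rows(deltas="0 0 0.001 0; 0 0 0.002 0; 0 0 0.003 0; 0 0 0.004 0; 0 0 0.004 0")

```text
t: 9.45
eef_pos: [0.5317, -0.0133, 0.0551]
tool_rot: [0.0, 0.917, 0.399, -0.0]
contact_force: [1.2, -0.5, -0.9]
gripper_width: 0.35
grasp_force: 44.6
```

```bash
cat > m.py <<'E'
from h import *
p=look('wrist'); w=cloud(p)
R=np.hypot(w[...,0]-.5315,w[...,1]+.013)
def md(lo,hi,a=0,b=.2):
    z=w[...,2][(R>lo)&(R<hi)&(w[...,2]>a)&(w[...,2]<b)]; return (len(z),np.round(np.nanpercentile(z,[5,50,95]),4)) if len(z) else None
print('cap',md(0,.006,.05),'collar',md(.010,.015,.05))
ax=np.array([np.cos(.82),np.sin(.82)]);ay=np.array([-ax[1],ax[0]])
D=w[...,:2]-[.5315,-.013];X=D@ax;Y=D@ay
def reg(x0,x1,y0,y1):
    z=w[...,2][(X>x0)&(X<x1)&(Y>y0)&(Y<y1)&(w[...,2]<.06)&(w[...,2]>.02)];return len(z),np.round(np.nanmedian(z),4)
print('panel front',reg(.014,.017,-.025,.025),'frame',reg(.020,.025,-.025,.025),'panelmid',reg(-.06,-.04,-.03,.03))
d=max(bot.masks_of(p,'rivet'),key=lambda d:d['confidence'],default=None)
o=bot.get_obs();print(o['eef_pos'].round(4),np.round(o['contact_force'],1))
E
python3 m.py
```

```text
cap (607, array([0.0648, 0.0752, 0.0762])) collar (6491, array([0.0648, 0.1326, 0.1466]))
panel front (617, np.float64(0.0428)) frame (983, np.float64(0.0421)) panelmid (1241, np.float64(0.0429))
[ 0.5317 -0.0132  0.0551] [ 0.9 -0.2 -1.2]
```

Request:
send_rows(deltas="0 0 0.001 0; 0 0 0.002 0; 0 0 0.002 0")

```text
t: 9.85
eef_pos: [0.5315, -0.0132, 0.0531]
tool_rot: [-0.0, 0.917, 0.399, -0.0]
contact_force: [0.2, -0.2, -0.9]
gripper_width: 0.354
grasp_force: 44.6
```

```bash
python3 m.py
```

```text
cap (609, array([0.0631, 0.0733, 0.0742])) collar (6500, array([0.0628, 0.1308, 0.1447]))
panel front (653, np.float64(0.0429)) frame (1012, np.float64(0.0421)) panelmid (1104, np.float64(0.0428))
[ 0.5316 -0.0132  0.0531] [ 1.1 -0.2 -1. ]
```

Request:
send_rows(deltas="0 0 0.001 0; 0 0 0.002 0; 0 0 0.002 0")

```text
t: 10.25
eef_pos: [0.5318, -0.0131, 0.0519]
tool_rot: [0.0, 0.917, 0.399, -0.0]
contact_force: [-1.9, 0.1, 8.6]
gripper_width: 0.353
grasp_force: 45.1
```

```bash
python3 m.py
```

```text
cap (601, array([0.0618, 0.0721, 0.0731])) collar (6428, array([0.0617, 0.1296, 0.1434]))
panel front (693, np.float64(0.0423)) frame (1045, np.float64(0.0421)) panelmid (1042, np.float64(0.0422))
[ 0.5318 -0.0131  0.052 ] [-2.8 -0.9  8.6]
```

Request:
send_rows(deltas="0 0 0.0005 0; 0 0 0.0005 0; 0 0 0.0005 0")

```text
t: 10.65
eef_pos: [0.5317, -0.0131, 0.0515]
tool_rot: [0.0, 0.917, 0.399, 0.0]
contact_force: [-3.0, 0.1, 9.1]
gripper_width: 0.355
grasp_force: 45.1
```

```bash
python3 m.py
```

```text
cap (605, array([0.0616, 0.0718, 0.0728])) collar (6422, array([0.0614, 0.1291, 0.143 ]))
panel front (700, np.float64(0.042)) frame (1044, np.float64(0.0422)) panelmid (1055, np.float64(0.0419))
[ 0.5317 -0.0131  0.0516] [-3.1  0.   9. ]
```

Request:
send_rows(deltas="0 0 0.0005 0; 0 0 0.001 0; 0 0 0.0015 0; 0 0 0.0015 0")

```text
t: 11.15
eef_pos: [0.5318, -0.013, 0.0501]
tool_rot: [0.0, 0.917, 0.399, 0.0]
contact_force: [-2.8, 0.0, 10.6]
gripper_width: 0.355
grasp_force: 45.3
```

```bash
python3 m.py; python3 - <<'E'
from h import *
w=np.load('w5.npy'); c=np.array([.5314,-.0128]); ax=np.array([np.cos(.82),np.sin(.82)]); hm=c-.092*ax
for n,q in(('boss',c),('home',hm)):
  R=np.hypot(*(w[...,:2]-q).transpose(2,0,1)); z=w[...,2]
  for a,b in((0,.005),(.008,.011),(.011,.0145),(.018,.024)):
    k=z[(R>a)&(R<b)&(z<.08)]; print(n,a,b,len(k),np.nanmedian(k).round(4) if len(k) else 0)
E
```

```text
cap (596, array([0.0602, 0.0704, 0.0714])) collar (6401, array([0.06  , 0.1278, 0.1417]))
panel front (751, np.float64(0.0407)) frame (1045, np.float64(0.0421)) panelmid (1042, np.float64(0.0405))
[ 0.5318 -0.0131  0.0502] [-2.9 -1.2 10.6]
boss 0 0.005 48 0.0072
boss 0.008 0.011 466 0.0525
boss 0.011 0.0145 497 0.0434
boss 0.018 0.024 1531 0.0427
home 0 0.005 120 0.0653
home 0.008 0.011 174 0.0634
home 0.011 0.0145 212 0.0628
home 0.018 0.024 222 0.0431
```

Request:
send_rows(deltas="0 0 -0.001 0; 0 0 -0.0017 0; 0 0 -0.0017 0")

```text
t: 11.55
eef_pos: [0.5318, -0.0131, 0.0518]
tool_rot: [0.0, 0.917, 0.399, 0.0]
contact_force: [-3.8, -0.6, 9.0]
gripper_width: 0.351
grasp_force: 45.2
```

Request:
send_rows(deltas="0 0 0 0; 0 0 0 0; 0 0 0 0", claw=0.6)

```text
t: 11.85
eef_pos: [0.5316, -0.0131, 0.0509]
tool_rot: [-0.0, 0.917, 0.399, -0.0]
contact_force: [-0.3, -0.3, 0.5]
gripper_width: 0.599
grasp_force: 0.0
```

```bash
python3 m.py
```

```text
cap (651, array([0.0646, 0.0748, 0.0758])) collar (6575, array([0.0643, 0.1284, 0.1422]))
panel front (645, np.float64(0.0429)) frame (1044, np.float64(0.0421)) panelmid (1081, np.float64(0.0428))
[ 0.5316 -0.0131  0.0508] [ 0.  -0.3  0.1]
```

Request:
send_rows(deltas="0 0 -0.003 0; 0 0 -0.003 0")

```text
t: 12.15
eef_pos: [0.5319, -0.0131, 0.0543]
tool_rot: [0.0, 0.917, 0.399, 0.0]
contact_force: [-0.3, -0.3, -0.9]
gripper_width: 0.603
grasp_force: 0.0
```

Request:
send_rows(deltas="0 0 0 0; 0 0 0 0; 0 0 0 0; 0 0 0 0", claw=0.1, force=40)

```text
t: 12.55
eef_pos: [0.5316, -0.0131, 0.0539]
tool_rot: [-0.0, 0.917, 0.399, -0.0]
contact_force: [-0.3, -0.5, -0.2]
gripper_width: 0.352
grasp_force: 39.5
```

```bash
python3 m.py
```

```text
cap (616, array([0.0639, 0.0742, 0.0752])) collar (6468, array([0.0637, 0.1315, 0.1454]))
panel front (632, np.float64(0.0429)) frame (1014, np.float64(0.0421)) panelmid (1163, np.float64(0.0428))
[ 0.5317 -0.0131  0.0539] [ 0.   0.2 -0.6]
```

Request:
send_rows(deltas="0 0 0.0005 0; 0 0 0.001 0; 0 0 0.001 0")

```text
t: 12.95
eef_pos: [0.5317, -0.0131, 0.053]
tool_rot: [0.0, 0.917, 0.399, 0.0]
contact_force: [0.6, -0.1, 0.6]
gripper_width: 0.353
grasp_force: 39.6
```

Request:
send_rows(deltas="0 0 0.0005 0; 0 0 0.0005 0")

```text
t: 13.15
eef_pos: [0.5317, -0.0131, 0.0526]
tool_rot: [0.0, 0.917, 0.399, 0.0]
contact_force: [-0.5, 0.8, 0.8]
gripper_width: 0.351
grasp_force: 39.9
```

Request:
send_rows(deltas="0 0 0.0005 0; 0 0 0.0005 0")

```text
t: 13.35
eef_pos: [0.5318, -0.0131, 0.0525]
tool_rot: [0.0, 0.917, 0.399, 0.0]
contact_force: [-1.3, 0.3, 7.0]
gripper_width: 0.355
grasp_force: 40.2
```

```bash
python3 m.py
```

```text
cap (608, array([0.0624, 0.0729, 0.0738])) collar (6441, array([0.0624, 0.1302, 0.1439]))
panel front (696, np.float64(0.0428)) frame (1022, np.float64(0.0421)) panelmid (1052, np.float64(0.0428))
[ 0.5318 -0.0131  0.0525] [-3.   0.4  7.1]
```

Request:
send_rows(deltas="0 0 -0.0002 0; 0 0 -0.0002 0", force=20)

```text
t: 13.65
eef_pos: [0.5318, -0.0131, 0.0525]
tool_rot: [0.0, 0.917, 0.399, 0.0]
contact_force: [-1.8, -0.3, 6.3]
gripper_width: 0.358
grasp_force: 40.1
```

```bash
python3 m.py
```

```text
cap (603, array([0.0626, 0.0728, 0.0738])) collar (6443, array([0.0624, 0.1301, 0.1441]))
panel front (693, np.float64(0.0429)) frame (1021, np.float64(0.0421)) panelmid (1043, np.float64(0.0428))
[ 0.5318 -0.0131  0.0525] [-1.8 -0.9  5.7]
```

Request:
send_rows(deltas="0 0 -0.0003 0; 0 0 -0.0003 0", claw=0.2, force=20)

```text
t: 13.95
eef_pos: [0.5318, -0.0131, 0.0526]
tool_rot: [0.0, 0.917, 0.399, 0.0]
contact_force: [-0.9, 1.3, 2.8]
gripper_width: 0.356
grasp_force: 39.9
```

Request:
send_rows(deltas="0 0 -0.0002 0; 0 0 -0.0002 0")

```text
t: 14.15
eef_pos: [0.5318, -0.0131, 0.0526]
tool_rot: [-0.0, 0.917, 0.399, 0.0]
contact_force: [0.4, -0.5, 0.2]
gripper_width: 0.354
grasp_force: 39.8
```

Request:
send_rows(deltas="0 0 0 0; 0 0 0 0; 0 0 0 0", claw=0.6)

```text
t: 14.45
eef_pos: [0.5315, -0.0132, 0.0525]
tool_rot: [-0.0, 0.917, 0.399, -0.0]
contact_force: [-0.4, 0.1, -1.2]
gripper_width: 0.6
grasp_force: 0.0
```

```bash
python3 m.py
```

```text
cap (620, array([0.0632, 0.0735, 0.0745])) collar (6545, array([0.0628, 0.1301, 0.144 ]))
panel front (672, np.float64(0.0427)) frame (1023, np.float64(0.0421)) panelmid (1272, np.float64(0.0428))
[ 0.5316 -0.0132  0.0526] [-0.3  0.4  0.7]
```

Request:
send_rows(deltas="0 0 -0.01 0; 0 0 -0.024 0; 0 0 -0.024 0; 0 0 -0.024 0")

```text
t: 14.95
eef_pos: [0.5323, -0.0132, 0.0776]
tool_rot: [0.0, 0.917, 0.399, 0.001]
contact_force: [0.3, 0.4, -0.4]
gripper_width: 0.601
grasp_force: 0.0
```

Request:
send_rows(deltas="0 0 0 0; 0 0 0 0; 0 0 0 0; 0 0 0 0", claw=0.25)

```text
t: 15.35
eef_pos: [0.5315, -0.0131, 0.0764]
tool_rot: [-0.0, 0.917, 0.399, -0.0]
contact_force: [1.0, -0.4, -0.4]
gripper_width: 0.249
grasp_force: 0.0
```

```bash
python3 m.py; python3 - <<'E'
from h import *
look('wrist',[],'w6.png')
E
```

```text
cap (462, array([0.0634, 0.0736, 0.0745])) collar (6772, array([0.0633, 0.1524, 0.1679]))
panel front (490, np.float64(0.0429)) frame (760, np.float64(0.0421)) panelmid (1178, np.float64(0.0428))
[ 0.5316 -0.0131  0.0765] [ 0.8 -0.5 -0.4]
```

View pics/w6.png

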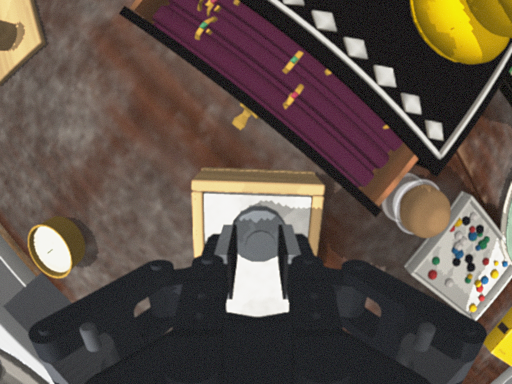

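Request:
send_rows(deltas="0 0 0.001 0; 0 0 0.002 0; 0 0 0.003 0; 0 0 0.003 0")

```text
t: 15.9
eef_pos: [0.5316, -0.0131, 0.0735]
tool_rot: [-0.0, 0.917, 0.399, -0.0]
contact_force: [-0.3, -0.1, 0.2]
gripper_width: 0.251
grasp_force: 0.0
```

Request:
send_rows(deltas="0 0 0.0005 0; 0 0 0.001 0; 0 0 0.001 0")

```text
t: 16.2
eef_pos: [0.5316, -0.0131, 0.0726]
tool_rot: [-0.0, 0.917, 0.399, -0.0]
contact_force: [-0.8, 1.0, 1.2]
gripper_width: 0.25
grasp_force: 0.0
```

Request:
send_rows(deltas="0 0 0.0005 0; 0 0 0.001 0; 0 0 0.001 0")

```text
t: 16.5
eef_pos: [0.5316, -0.0131, 0.0717]
tool_rot: [-0.0, 0.917, 0.399, -0.0]
contact_force: [0.4, 0.1, 0.1]
gripper_width: 0.252
grasp_force: 0.2
```

Request:
send_rows(deltas="0 0 0.0005 0; 0 0 0.001 0; 0 0 0.001 0")

```text
t: 16.8
eef_pos: [0.5317, -0.0131, 0.0707]
tool_rot: [0.0, 0.917, 0.399, 0.0]
contact_force: [-0.7, 1.1, 1.2]
gripper_width: 0.247
grasp_force: 0.5
```

```bash
python3 m.py
```

```text
cap (475, array([0.0626, 0.0727, 0.0737])) collar (6698, array([0.0627, 0.1467, 0.1621]))
panel front (537, np.float64(0.0429)) frame (800, np.float64(0.0422)) panelmid (1283, np.float64(0.0428))
[ 0.5317 -0.0131  0.0707] [-0.3  0.3  2. ]
```

Request:
send_rows(deltas="0 0 0.0005 0; 0 0 0.0005 0")

```text
t: 17.1
eef_pos: [0.5318, -0.0131, 0.0707]
tool_rot: [0.0, 0.917, 0.399, -0.0]
contact_force: [-1.7, 0.6, 6.1]
gripper_width: 0.252
grasp_force: 3.0
```

```bash
python3 m.py
```

```text
cap (489, array([0.0625, 0.0726, 0.0736])) collar (6695, array([0.0626, 0.1467, 0.1621]))
panel front (544, np.float64(0.0428)) frame (806, np.float64(0.0421)) panelmid (1276, np.float64(0.0428))
[ 0.5318 -0.0131  0.0707] [-2.1 -0.1  6.5]
```

Request:
send_rows(deltas="0 0 -0.0003 0; 0 0 -0.0006 0; 0 0 -0.003 0; 0 0 -0.01 0; 0 0 -0.016 0")

```text
t: 17.7
eef_pos: [0.5319, -0.0132, 0.0868]
tool_rot: [0.0, 0.917, 0.399, 0.0]
contact_force: [-0.6, 0.2, 0.7]
gripper_width: 0.251
grasp_force: 0.0
```

Request:
send_rows(deltas="0 0 0 0; 0 0 0 0; 0 0 0 0; 0 0 0 0", claw=0)

```text
t: 18.1
eef_pos: [0.5316, -0.0132, 0.086]
tool_rot: [-0.0, 0.917, 0.399, -0.0]
contact_force: [0.5, 0.4, -0.1]
gripper_width: 0.001
grasp_force: 0.0
```

```bash
python3 m.py
```

```text
cap (500, array([0.0628, 0.1237, 0.1278])) collar (6875, array([0.0627, 0.1563, 0.1774]))
panel front (459, np.float64(0.0428)) frame (669, np.float64(0.0421)) panelmid (0, np.float64(nan))
[ 0.5316 -0.0132  0.086 ] [ 0.1  0.1 -0.5]
  return np.nanmean(a, axis, out=out, keepdims=keepdims)
```

Request:
send_rows(deltas="0 0 0.001 0; 0 0 0.002 0; 0 0 0.003 0; 0 0 0.004 0; 0 0 0.004 0")

```text
t: 18.7
eef_pos: [0.5316, -0.0132, 0.082]
tool_rot: [-0.0, 0.917, 0.399, -0.0]
contact_force: [0.3, -0.2, 0.5]
gripper_width: -0.003
grasp_force: 0.0
```

Request:
send_rows(deltas="0 0 0.0005 0; 0 0 0.001 0; 0 0 0.001 0")

```text
t: 19.0
eef_pos: [0.5317, -0.0131, 0.0812]
tool_rot: [-0.0, 0.917, 0.399, -0.0]
contact_force: [-0.5, 0.1, 0.4]
gripper_width: -0.001
grasp_force: 0.0
```

Request:
send_rows(deltas="0 0 0.0004 0; 0 0 0.0008 0; 0 0 0.0008 0")

```text
t: 19.3
eef_pos: [0.5318, -0.0132, 0.0807]
tool_rot: [0.0, 0.917, 0.399, 0.0]
contact_force: [-0.7, -0.9, 4.1]
gripper_width: -0.002
grasp_force: 2.0
```

Request:
send_rows(deltas="0 0 0.0004 0; 0 0 0.0004 0")

```text
t: 19.5
eef_pos: [0.5319, -0.0131, 0.0806]
tool_rot: [0.0, 0.917, 0.399, 0.0]
contact_force: [-1.6, -0.4, 7.3]
gripper_width: 0.001
grasp_force: 4.0
```

Request:
send_rows(deltas="0 0 0.0005 0; 0 0 0.001 0; 0 0 0.0015 0; 0 0 0.002 0; 0 0 0.002 0")

```text
t: 20.0
eef_pos: [0.5319, -0.0131, 0.0788]
tool_rot: [0.0, 0.917, 0.399, 0.0]
contact_force: [-2.7, -0.0, 10.6]
gripper_width: -0.003
grasp_force: 5.1
```

Request:
send_rows(deltas="0 0 0.0005 0; 0 0 0.001 0; 0 0 0.0015 0; 0 0 0.002 0; 0 0 0.002 0")

```text
t: 20.5
eef_pos: [0.5319, -0.0131, 0.077]
tool_rot: [0.0, 0.917, 0.399, 0.0]
contact_force: [-3.4, -0.6, 12.3]
gripper_width: 0.002
grasp_force: 6.1
```

```bash
python3 m.py 2>/dev/null
```

```text
cap (456, array([0.1061, 0.1153, 0.1185])) collar (6782, array([0.059 , 0.1473, 0.1684]))
panel front (553, np.float64(0.0394)) frame (764, np.float64(0.0422)) panelmid (3, np.float64(0.04))
[ 0.5319 -0.0131  0.077 ] [-4.4 -0.4 12. ]
```

Request:
send_rows(deltas="0 0 0.0005 0; 0 0 0.001 0; 0 0 0.0015 0; 0 0 0.002 0; 0 0 0.002 0")

```text
t: 21.1
eef_pos: [0.5319, -0.0132, 0.075]
tool_rot: [0.0, 0.917, 0.399, 0.0]
contact_force: [-4.4, 0.3, 12.7]
gripper_width: 0.004
grasp_force: 6.2
```

Request:
send_rows(deltas="0 0 0.0005 0; 0 0 0.001 0; 0 0 0.0015 0; 0 0 0.002 0; 0 0 0.002 0")

```text
t: 21.6
eef_pos: [0.5319, -0.0131, 0.073]
tool_rot: [0.0, 0.917, 0.399, 0.0]
contact_force: [-3.8, -0.3, 11.9]
gripper_width: 0.001
grasp_force: 6.2
```

```bash
python3 m.py 2>/dev/null
```

```text
cap (465, array([0.1022, 0.1116, 0.1146])) collar (6775, array([0.059 , 0.1433, 0.1643]))
panel front (572, np.float64(0.0393)) frame (787, np.float64(0.0421)) panelmid (25, np.float64(0.0391))
[ 0.5319 -0.0131  0.073 ] [-4.  -0.9 12.3]
```

Request:
send_rows(deltas="0 0 0.0005 0; 0 0 0.001 0; 0 0 0.0015 0; 0 0 0.002 0; 0 0 0.0025 0")

```text
t: 22.2
eef_pos: [0.5319, -0.0132, 0.0705]
tool_rot: [0.0, 0.917, 0.399, 0.0]
contact_force: [-4.6, -0.6, 12.4]
gripper_width: 0.001
grasp_force: 6.3
```

Request:
send_rows(deltas="0 0 0.0004 0; 0 0 0.0008 0; 0 0 0.0008 0")

```text
t: 22.5
eef_pos: [0.5319, -0.0131, 0.0697]
tool_rot: [0.0, 0.917, 0.399, 0.0]
contact_force: [-4.0, -1.4, 11.9]
gripper_width: -0.002
grasp_force: 6.2
```

```bash
python3 m.py 2>/dev/null
```

```text
cap (464, array([0.0988, 0.1084, 0.1112])) collar (6743, array([0.059 , 0.1405, 0.1611]))
panel front (584, np.float64(0.0393)) frame (826, np.float64(0.0421)) panelmid (50, np.float64(0.0392))
[ 0.5319 -0.0132  0.0697] [-3.3 -1.  12.7]
```

Request:
send_rows(deltas="0 0 0.0003 0; 0 0 0.0006 0; 0 0 0.0006 0")

```text
t: 22.9
eef_pos: [0.5319, -0.0131, 0.0691]
tool_rot: [0.0, 0.917, 0.399, 0.0]
contact_force: [-4.4, -0.8, 12.2]
gripper_width: -0.0
grasp_force: 6.3
```

Request:
send_rows(deltas="0 0 0.0003 0; 0 0 0.0006 0; 0 0 0.0006 0")

```text
t: 23.2
eef_pos: [0.5319, -0.0131, 0.0686]
tool_rot: [0.0, 0.917, 0.399, 0.0]
contact_force: [-3.6, 0.1, 12.0]
gripper_width: 0.001
grasp_force: 6.6
```

```bash
python3 m.py 2>/dev/null
```

```text
cap (455, array([0.0976, 0.107 , 0.1101])) collar (6716, array([0.0582, 0.1391, 0.16  ]))
panel front (583, np.float64(0.0386)) frame (829, np.float64(0.0421)) panelmid (57, np.float64(0.0384))
[ 0.5319 -0.0131  0.0686] [-4.  -0.  13.7]
```

Request:
send_rows(deltas="0 0 0.0004 0; 0 0 0.0004 0")

```text
t: 23.5
eef_pos: [0.5319, -0.0131, 0.0682]
tool_rot: [0.0, 0.917, 0.399, 0.0]
contact_force: [-4.0, -1.0, 13.7]
gripper_width: -0.002
grasp_force: 6.8
```

Request:
send_rows(deltas="0 0 -0.001 0; 0 0 -0.002 0; 0 0 -0.003 0; 0 0 -0.004 0; 0 0 -0.0045 0")

```text
t: 24.0
eef_pos: [0.5319, -0.0132, 0.0724]
tool_rot: [0.0, 0.917, 0.399, 0.0]
contact_force: [-2.0, 0.4, 8.2]
gripper_width: -0.002
grasp_force: 4.3
```

Request:
send_rows(deltas="0 0 -0.0005 0; 0 0 -0.001 0; 0 0 -0.004 0; 0 0 -0.02 0; 0 0 -0.06 0")

```text
t: 24.5
eef_pos: [0.5292, -0.0133, 0.1294]
tool_rot: [-0.001, 0.917, 0.399, -0.003]
contact_force: [0.6, -0.4, 0.5]
gripper_width: -0.0
grasp_force: 0.0
```

Request:
send_rows(deltas="-0.04 0 -0.02 0; -0.04 0 -0.02 0; -0.04 0 -0.02 0")

```text
t: 24.8
eef_pos: [0.5043, -0.0433, 0.152]
tool_rot: [0.0, 0.917, 0.398, 0.0]
contact_force: [-0.2, 0.2, 0.1]
gripper_width: -0.004
grasp_force: 0.0
```

```bash
python3 - <<'E'
from h import *
p=look('wrist',['candle_tin_0','egg_cup','big_rivet'],'w7.png'); w=cloud(p);z=w[...,2]
c=np.array([.5316,-.0130]); ax=np.array([np.cos(.82),np.sin(.82)])
for n,q in(('new',c),('home',c-.092*ax)):
  R=np.hypot(*(w[...,:2]-q).transpose(2,0,1))
  for a,b in((0,.006),(.010,.0145),(.02,.024)):
    k=z[(R>a)&(R<b)&(z<.09)]; print(n,a,b,len(k),np.nanpercentile(k,[5,50,95]).round(4) if len(k) else 0)
print(bot.get_obs()['t'])
E
```

```text
wrist candle_tin_0 [ 0.5292 -0.0143  0.0648] 0.32
wrist egg_cup [ 6.215e-01 -8.880e-02  3.000e-04] 0.86
new 0 0.006 200 [0.0642 0.0653 0.0662]
new 0.01 0.0145 596 [0.0617 0.0627 0.0639]
new 0.02 0.024 797 [0.0413 0.0426 0.0437]
home 0 0.006 0 0
home 0.01 0.0145 0 0
home 0.02 0.024 128 [0.0418 0.0428 0.044 ]
25.0
```

View pics/w7.png

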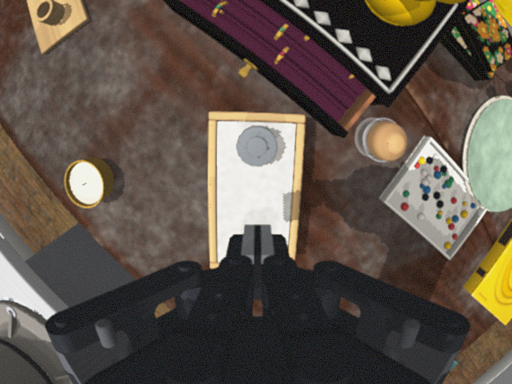

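The picture shows the rivet at (259,146). Its cap measures 65.3 mm and its collar 62.7 mm, against 65 and 62.5 mm nominal. The panel is back up, the tin and the egg cup in view are undisturbed, and the arm is clear.

```bash
python3 -c "
from station import bot
print(bot.hand_in())"
```

```text
the job is handed in; nothing more can be done
None
```

The smaller rivet is home in the empty hole with its collar down on the boss and its pin cap flush, pin push about 14 N at most; the collar rose 1–2 mm on the first release, so I re-seated it before pushing the pin, and the job is handed in at about 25 s.

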